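Pack the whiteboard tray and leave the permanent markers

ROBOT

A 7-joint arm with a two-finger parallel gripper is mounted at the origin on the work surface. World frame = base frame: x ahead of the robot, y to its left, z up, the work surface at z = 0. Lengths are in m, angles in rad, forces in N, time in s.
With the tool pointing down it reaches from about 0.4 to 0.85 m from the base axis. Payload 10.4 kg.
Tool frame: the origin (TCP) lies on the centre line of the jaws, within the pads' length; the fingertips stand 8 mm ahead of it and the grasp point (between the pads) lies 11 mm behind it (r.finger_overhang is the distance from the TCP to the fingertips, in m); z points along the fingers, y is the line along which they close (so a half turn about z gives the same grasp; the last joint's range is limited). The gripper opens to 87 mm and grips with 3 to 60 N. Pads are 19 mm wide; open, the fingers measure 117 mm over their backs; the gripper's body (75 mm by 190 mm) begins 51 mm behind the grasp point.
Start: joints at [1.257, 0.332, -0.065, 1.46, 0.022, 1.35, -0.088], TCP at [0.179, -0.599, 0.231] pointing down, gripper open.
Joint ranges: [-2.6, 2.6], [-0.5, 2.12], [-1.47, 1.34], [0.16, 2.42], [-1.27, 4.41], [0.06, 2.06], [-2.6, 2.6]. Speed limits (rad/s): [2.22, 2.22, 2.79, 2.79, 3.14, 3.14, 3.14].

INTERFACE

Orientations are given as a unit quaternion [x, y, z, w].
In Python, from bench import r, vision gives the robot as it stands.
- The arm moves only by the tool drive_tool, never from a script. Its argument "series" is a list of rows, each a list of 2 entries, a list of its own where there are three numbers: the shift along the world's x, y, z in cm, then the turn about the world's z in degrees. A call has exactly 10 rows; each row shifts and turns the commanded pose from where the row before left it; what a row does not reach is not made up. A row lasts 1/8 s, in which the tool goes at most 62.5 mm and 10.7 degrees, less where a joint would pass 70% of its speed; a pose out of reach is approached as far as the arm can. A call with a gripper value outside its range is refused whole. "hand" is the closure, from 0 (fully open) to 1 (shut), set as the call begins (left out, the last holds). The fingers move at their own pace and stop on an object; "newtons" is the grip in N (left out, the last holds). Time passes only in rows, so rows that do not move let the fingers close, or fill a call up. It gives the time, the measured TCP pose, the force, the opening and the grip force at its end, in the units of the state.
- r.read_state(): the state, without advancing time (a new reading comes with each control period).
- vision.camera(name): name is "scene" or "top" or "wrist"; returns a dict with "color" (480x640x3 uint8, red, green, blue), "intrinsics" (3x3 intrinsics, pixels), "R" (3x3) and "t" (3): a world point X has camera coordinates R X + t; the wrist camera has in their place "mount" (4x4, takes a point from camera to tool coordinates, whose origin is the TCP and whose axes are the flange's). Camera axes: x right, y down, z forward; pixel columns grow to the right and rows downward; lengths in m; the calibration is good to about 2 mm. A picture is of the moment at which its call begins: read the wrist's pose just before it. There is no depth.
- r.close_job(): hands the job in; it is judged then, once.
The state is a dict: "time": time; "joint_positions": joint angles; "joint_vel": joint speeds; "joint_torque": joint torques, N m; "ee_pos": TCP position; "eef_rot": TCP orientation; "ft_force": force on the tool from outside, world axes, zero at the start; "torque": the same for the moment, N m; "width": finger opening in m; "grip_force": force on a finger pad.
Only numpy, scipy, OpenCV 4.12 (cv2) and the standard library are available. Lean on these libraries where they do the work, as an engineer would, in place of code of your own. Each camera call takes 0.05 s, during which the arm holds its last target. There are 200 camera calls.

TASK

Tidy up after the lesson: pick the three white-barrelled whiteboard pens and the whiteboard eraser from the table and lay each in the tray on the mat of its own colour (red, blue and green pens; the yellow-backed eraser, felt down, on yellow), flat, lengthwise along the mat and in the middle of it. Leave the two black-barrelled permanent markers where they lie, for they must never get near the whiteboard.

Things in the scene. Friction and masses are not known exactly. Their poses are not given: they have to be found in the camera images.
- pen_red: whiteboard pen: WHITE barrel, red cap and tail. 108 mm long; barrel a rounded-square bar 20 x 20 mm, from 48 mm behind to 18 mm ahead of the origin; cap round, 18 mm. Loose, about 30 g, starts flat on the table at any yaw, does not roll. Origin at mid length and mid thickness (10 mm above what it lies on); x along the pen to the cap. Goes on the red mat
- pen_blue: whiteboard pen: WHITE barrel, blue cap and tail. 108 mm long; barrel a rounded-square bar 20 x 20 mm, from 48 mm behind to 18 mm ahead of the origin; cap round, 18 mm. Loose, about 30 g, starts flat on the table at any yaw, does not roll. Origin at mid length and mid thickness (10 mm above what it lies on); x along the pen to the cap. Goes on the blue mat
- pen_green: whiteboard pen: WHITE barrel, green cap and tail. 108 mm long; barrel a rounded-square bar 20 x 20 mm, from 48 mm behind to 18 mm ahead of the origin; cap round, 18 mm. Loose, about 30 g, starts flat on the table at any yaw, does not roll. Origin at mid length and mid thickness (10 mm above what it lies on); x along the pen to the cap. Goes on the green mat
- eraser: whiteboard eraser: a block 95 x 44 mm and 30 mm high, yellow plastic back (upper 18 mm) on a grey felt sole (lower 12 mm). Loose, about 70 g, starts felt down on the table at any yaw. Origin at the centre of its underside, x along its 95 mm length, z up. Goes on the yellow mat
- permanent_red: permanent marker, a look-alike that does not belong: BLACK barrel, red cap and tail; shape, size, origin and axes as the whiteboard pens. Loose, lies among them on the table; leave it where it lies (a nudge of under 25 mm is forgiven)
- permanent_blue: permanent marker, a look-alike that does not belong: BLACK barrel, blue cap and tail; shape, size, origin and axes as the whiteboard pens. Loose, lies among them on the table; leave it where it lies (a nudge of under 25 mm is forgiven)
- mat_red: plain red mat, 125 x 72 mm, 3 mm thick, for the red whiteboard pen. Fixed in the white tray; origin at the middle of its underside, x along its 125 mm length, z up; its top is 7 mm above the table. The tray is fixed to the table; its place and yaw differ each time. It holds the four mats two by two, in random order: neighbours 135 mm apart along their length, 85 mm side by side (centres), no walls between
- mat_blue: plain blue mat, 125 x 72 mm, 3 mm thick, for the blue whiteboard pen. Fixed in the white tray; origin at the middle of its underside, x along its 125 mm length, z up; its top is 7 mm above the table. The tray is 284 x 222 mm outside, its walls 5 mm thick and 18 mm high; the nearest wall's inner face is 63 mm to the side of a mat's centre and 69 mm beyond it lengthwise
- mat_green: plain green mat, 125 x 72 mm, 3 mm thick, for the green whiteboard pen. Fixed in the white tray; origin at the middle of its underside, x along its 125 mm length, z up; its top is 7 mm above the table. Outside the working area stand a kettle (230 mm high, far left), a clear beaker and a clear tub (beyond the far side)
- mat_yellow: plain yellow mat, 125 x 72 mm, 3 mm thick, for the whiteboard eraser. Fixed in the white tray; origin at the middle of its underside, x along its 125 mm length, z up; its top is 7 mm above the table. 
Not all that is in view belongs to the job. Leave any orange, pink or purple look-alike of the pen_green alone.

How it is judged:
At the end, for the whole second after the job is handed in: Each whiteboard pen lies flat on the mat of its own colour and the eraser felt down on the yellow mat: centre within 15 mm of the mat's centre, length within 15 degrees of the mat's length (either way round), all released and at rest; both permanent markers within 25 mm of where they started (horizontal distance between pen_red and mat_red below 0.015 m and angle between the x axis of pen_red and the x axis of mat_red, either way round below 0.26 rad and z of pen_red in the frame of mat_red below 0.018 m and linear speed of each of pen_red, pen_blue, pen_green, eraser, permanent_red, permanent_blue below 0.02 m/s and angular speed of each of pen_red, pen_blue, pen_green, eraser below 0.2 rad/s and horizontal distance between pen_blue and mat_blue below 0.015 m and angle between the x axis of pen_blue and the x axis of mat_blue, either way round below 0.26 rad and z of pen_blue in the frame of mat_blue below 0.018 m and horizontal distance between pen_green and mat_green below 0.015 m and angle between the x axis of pen_green and the x axis of mat_green, either way round below 0.26 rad and z of pen_green in the frame of mat_green below 0.018 m and horizontal distance between eraser and mat_yellow below 0.015 m and angle between the x axis of eraser and the x axis of mat_yellow, either way round below 0.26 rad and z of eraser in the frame of mat_yellow below 0.008 m and angle between eraser's own z axis and vertical below 0.15 rad and distance of each of permanent_red, permanent_blue from where it was at the start of the episode below 0.025 m); the robot touches nothing.
It fails at once if the red permanent marker is moved more than 25 mm (distance of permanent_red from where it was at the start of the episode above 0.025 m).
It fails at once if the blue permanent marker is moved more than 25 mm (distance of permanent_blue from where it was at the start of the episode above 0.025 m).
It also fails if it takes over 99 s, if anything falls off the work surface, if the arm or the gripper's body presses on something with over 40 N, if the wrist force passes 120 N, or if a joint passes its speed limit or range.

## Working session

There is one attempt and no reset: what is moved stays moved. The work goes in short steps, Python scripts to look and compute and a tool call to move; the robot and the scene stay as the last step left them, time stands still between calls to the robot, and variables do not carry over. Pictures are saved under pics/ and viewed, at most 14 in all, crops included, and the job is handed in when it is done.

Besides the shell and the picture viewer there is one more tool, called as name(argument=value, ...) on one line, values as JSON. drive_tool: Moves the arm, as the interface text tells. Its arguments: {"type":"object","properties":{"series":{"type":"array"},"hand":{"type":"number"},"newtons":{"type":"number"}},"required":["series"]}

```bash
ls; mkdir -p pics; python3 - <<'E'
from bench import r, vision
import cv2,pickle
s=r.read_state();print(s['time'],s['ee_pos'],s['eef_rot'],s['width'],r.finger_overhang)
for n in("scene","top"):
    c=vision.camera(n);pickle.dump(c,open(f'pics/{n}0.pkl','wb'));cv2.imwrite(f'pics/{n}0.png',c['color'][:,:,::-1]);print(n,c['intrinsics'],c['R'],c['t'])
E
```

```text
pics
0.0 [ 0.17906753 -0.59840127  0.22976324] [ 9.89446818e-01  1.44894767e-01 -1.42140442e-04 -6.92795577e-04] 0.08684599304160356 0.008
scene [[543.79005176   0.         328.42643285]
 [  0.         543.79005176 229.75795002]
 [  0.           0.           1.        ]] [[-0.35477361  0.93484527  0.01414268]
 [ 0.61424849  0.24445789 -0.75029269]
 [-0.70486486 -0.25749693 -0.66095451]] [ 0.23954007 -0.2626457   1.43126557]
top [[463.58794075   0.         319.66418234]
 [  0.         463.58794075 240.06708424]
 [  0.           0.           1.        ]] [[ 0.01267391 -0.99973714 -0.01910556]
 [-0.98564645 -0.00927385 -0.1685677 ]
 [ 0.16834621  0.02096774 -0.9855049 ]] [-0.05869323  0.54756046  0.97966409]
```

View pics/top0.png

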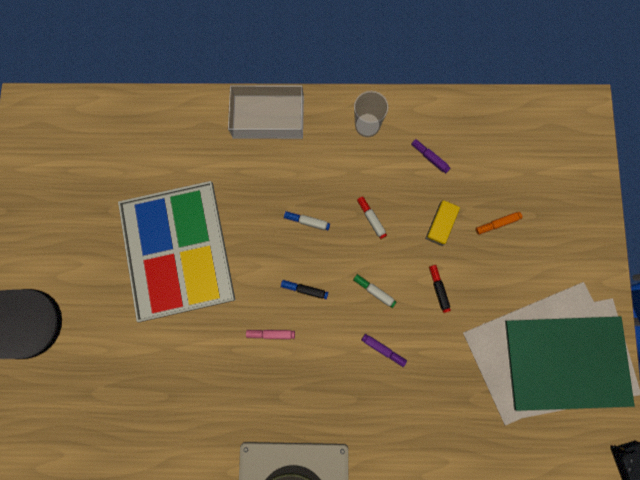

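View pics/scene0.png

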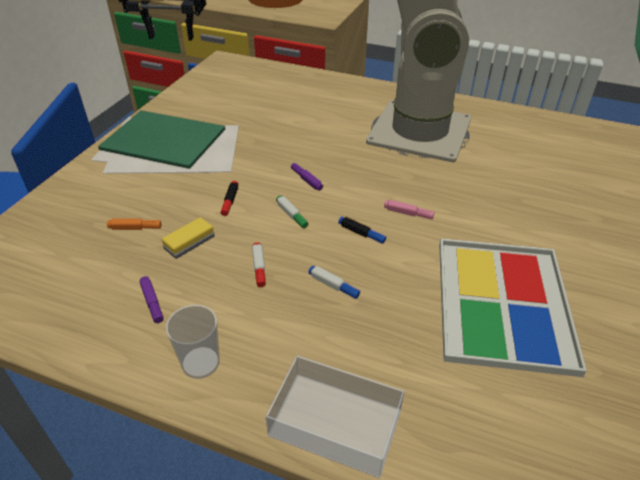

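Top view: 
- White-barrelled pens: red (372,217), blue (307,221), green (375,290).
- Yellow eraser: (444,223).
- Could be mistaken for them: black-barrelled red (440,289), black-barrelled blue (304,290), orange (499,223), pink (270,335), purple (431,156) and (384,350). The yellow mat (200,275) and the green folder (570,363) could also be confused by colour.
- Mats: blue (154,226), green (189,219), red (163,283), yellow (200,275).

The scene view agrees, with the white pens at red (259,264), blue (334,281) and green (292,211).

```bash
cat > h.py <<'E'
import numpy as np,cv2
def ray(c,uv):
    d=np.linalg.inv(c['intrinsics'])@np.array([uv[0],uv[1],1.]);return -c['R'].T@c['t'],c['R'].T@d
def plane(c,uv,z):
    o,d=ray(c,uv);return o+d*(z-o[2])/d[2]
def tri(c1,p1,c2,p2):
    (o1,d1),(o2,d2)=ray(c1,p1),ray(c2,p2);d1=d1/np.linalg.norm(d1);d2=d2/np.linalg.norm(d2)
    A=[np.eye(3)-np.outer(d,d) for d in(d1,d2)]
    X=np.linalg.solve(A[0]+A[1],A[0]@o1+A[1]@o2)
    return X,np.linalg.norm(np.cross(d1,d2)@(o2-o1))/np.linalg.norm(np.cross(d1,d2))
H={'red':[(0,6),(172,179)],'blue':[(100,125)],'green':[(45,85)],'yellow':[(21,32)]}
def mask(img,col,smin=130,vmin=50):
    h=cv2.cvtColor(img,cv2.COLOR_RGB2HSV);m=0
    if col=='white': return cv2.inRange(h,(0,0,105),(179,60,255))
    for a,b in H[col]: m=m|cv2.inRange(h,(a,smin,vmin),(b,255,255))
    return m
def blob(m,ctr,R,union=False):
    w=np.zeros_like(m);cv2.circle(w,(int(ctr[0]),int(ctr[1])),R,255,-1);m=m&w
    cs,_=cv2.findContours(m,cv2.RETR_EXTERNAL,cv2.CHAIN_APPROX_NONE)
    if union: cc=np.vstack([c for c in cs if len(c)>5])
    else: cc=max(cs,key=cv2.contourArea)
    return cc
def boxends(cc):
    (x,y),(w,h),a=cv2.minAreaRect(cc);b=cv2.boxPoints(((x,y),(w,h),a))
    e=[(b[i]+b[(i+1)%4])/2 for i in range(4)]
    i=0 if np.linalg.norm(b[0]-b[1])<np.linalg.norm(b[1]-b[2]) else 1
    return np.array([x,y]),e[i],e[i+2],sorted((w,h))
E
python3 - <<'E'
import pickle,cv2,numpy as np
from h import *
T=pickle.load(open('pics/top0.pkl','rb'));S=pickle.load(open('pics/scene0.pkl','rb'))
mats={'red':((163,283),(523,278)),'blue':((154,226),(534,334)),'green':((189,219),(484,329)),'yellow':((200,275),(477,273))}
for k,(a,b) in mats.items():
    ca=blob(mask(T['color'],k,120,40),a,40);cb=blob(mask(S['color'],k,120,40),b,45)
    ct,e1,e2,wh=boxends(ca);M=cv2.moments(cb);cs=(M['m10']/M['m00'],M['m01']/M['m00']);M=cv2.moments(ca);cm=(M['m10']/M['m00'],M['m01']/M['m00'])
    X,g=tri(T,cm,S,cs);P,A,B=[plane(T,p,.007) for p in(cm,e1,e2)]
    print('mat',k,X.round(4),'gap',round(g,4),'top',P[:2].round(4),'yaw',np.degrees(np.arctan2(*(B-A)[1::-1])).round(1),'len',np.linalg.norm(A-B).round(4))
pens={'red':((372,217),(259,264)),'blue':((307,221),(334,281)),'green':((375,290),(292,211)),'yellow':((444,223),(188,236))}
for k,(a,b) in pens.items():
    r=[]
    for c,p in((T,a),(S,b)):
        m=mask(c['color'],k)
        if k!='yellow': m=m|mask(c['color'],'white')
        r.append(boxends(blob(m,p,33,k!='yellow')))
    X,g=tri(T,r[0][0],S,r[1][0]);z=.03 if k=='yellow' else .01
    P,A,B=[plane(T,p,z) for p in r[0][:3]];P2=plane(S,r[1][0],z)
    print(k,X.round(4),'gap',round(g,4),'top',P[:2].round(4),'scene',P2[:2].round(4),'yaw',np.degrees(np.arctan2(*(B-A)[1::-1])).round(1),'len',np.linalg.norm(A-B).round(4),r[0][3])
v=T['color'][190:320,230:480,::-1];cv2.imwrite('pics/crop0.png',cv2.resize(v,None,fx=3,fy=3,interpolation=2))
E
```

```text
mat red [ 0.4525  0.3084 -0.0008] gap 0.0024 top [0.4522 0.3044] yaw -166.6 len 0.1263
mat blue [ 5.847e-01  3.398e-01 -3.000e-04] gap 0.0028 top [0.5834 0.3355] yaw -166.6 len 0.1243
mat green [ 6.046e-01  2.566e-01 -4.000e-04] gap 0.0026 top [0.6032 0.2529] yaw -166.2 len 0.123
mat yellow [ 0.4725  0.2252 -0.0007] gap 0.0023 top [0.472  0.2219] yaw -166.2 len 0.1255
red [ 0.6098 -0.1697  0.0059] gap 0.0041 top [ 0.6097 -0.1712] scene [ 0.613  -0.1655] yaw -149.8 len 0.1075 [8.231931686401367, 46.13311767578125]
blue [ 0.6007 -0.0195  0.0085] gap 0.0029 top [ 0.6008 -0.0209] scene [ 0.6016 -0.0176] yaw -105.0 len 0.1058 [7.981226921081543, 45.60700988769531]
green [ 0.4401 -0.1746  0.0064] gap 0.0049 top [ 0.4407 -0.1766] scene [ 0.4435 -0.1703] yaw -125.2 len 0.1065 [8.486078262329102, 48.010276794433594]
yellow [ 0.5969 -0.3318  0.0185] gap 0.0023 top [ 0.595  -0.3301] scene [ 0.6072 -0.322 ] yaw 156.1 len 0.0975 [20.934295654296875, 41.93943786621094]
```

View pics/crop0.png

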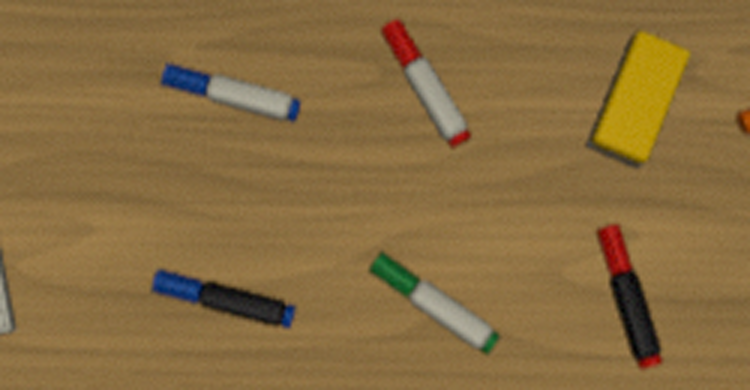

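The crop confirms the picks: white barrels at crop pixels red (425,83), blue (231,93) and green (434,303), eraser (642,97). The black-barrelled pens are at (224,299) and (629,297). I'll start with the eraser.

drive_tool(series=[[[4.1,2.7,-0.3],-4.1],[[4.1,2.7,-0.3],-4.1],[[4.1,2.7,-0.3],-4.1],[[4.1,2.7,-0.3],-4.1],[[4.1,2.7,-0.3],-4.1],[[4.1,2.7,-0.3],-4.1],[[4.1,2.7,-0.3],-4.1],[[4.1,2.7,-0.3],-4.1],[[4.1,2.7,-0.3],-4.1],[[4.1,2.7,-0.3],-4.1]], hand=0, newtons=15)

```text
time: 1.35
ee_pos: [0.5902, -0.3278, 0.2]
eef_rot: [0.977, -0.212, -0.0, 0.0]
ft_force: [0.9, -0.8, 0.2]
width: 0.0868
grip_force: 0.0
```

```bash
cat >> h.py <<'E'
def wcam():
    from bench import r,vision
    from scipy.spatial.transform import Rotation as Ro
    s=r.read_state();c=dict(vision.camera('wrist'))
    Rt=Ro.from_quat(s['eef_rot']).as_matrix();M=c['mount'];Rc=Rt@M[:3,:3];tc=Rt@M[:3,3]+s['ee_pos']
    c['R']=Rc.T;c['t']=-Rc.T@tc
    q=s['eef_rot'];x=Rt[:,0];yaw=np.degrees(np.arctan2(x[1],x[0]))
    print('t',s['time'],'tcp',s['ee_pos'].round(4),'yaw',yaw.round(1),'j',np.round(s['joint_positions'],2),'w',round(s['width'],4),'F',np.round(s['ft_force'],1))
    return s,c
E
python3 - <<'E'
from h import *;import pickle
s,c=wcam();pickle.dump(c,open('pics/w1.pkl','wb'));cv2.imwrite('pics/w1.png',c['color'][:,:,::-1]);print(c['intrinsics'],c['mount'])
E
```

```text
t 1.35 tcp [ 0.5902 -0.3278  0.2   ] yaw -24.5 j [ 0.58  0.47 -0.2   1.35  0.09  1.34 -1.62] w 0.0868 F [ 0.9 -0.8  0.2]
[[390.69000965   0.         320.93722934]
 [  0.         390.69000965 238.89788785]
 [  0.           0.           1.        ]] [[ 6.13397544e-05 -9.55954494e-01 -2.93514907e-01  8.18974349e-02]
 [ 9.99999995e-01  8.34954865e-05 -6.29546614e-05 -9.20154005e-04]
 [ 8.46889615e-05 -2.93514902e-01  9.55954494e-01 -1.54017698e-01]
 [ 0.00000000e+00  0.00000000e+00  0.00000000e+00  1.00000000e+00]]
```

View pics/w1.png

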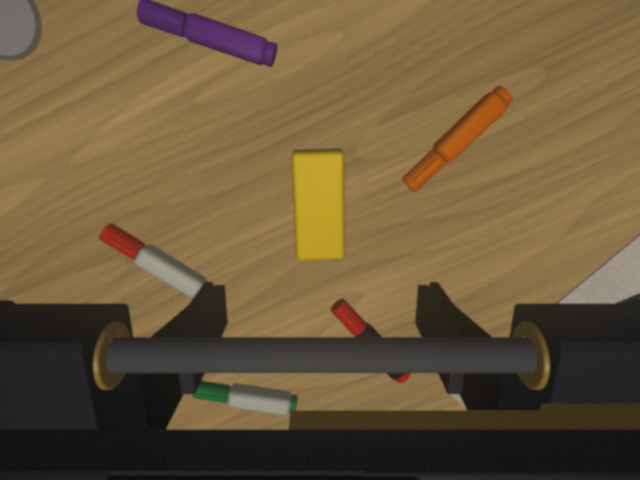

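The wrist view shows the eraser at (319,205), with the white red pen (152,260) to its left and the black red marker (370,340) behind it. The jaws have room.

```bash
cat >> h.py <<'E'
def meas(c,k,z,guess,Rpx=60,c2=None):
    o=c['R']@np.append(guess,z)+c['t'];p=c['intrinsics']@o;p=p[:2]/p[2]
    m=mask(c['color'],k)
    if k!='yellow': m=m|mask(c['color'],'white')
    b=boxends(blob(m,p,Rpx,k!='yellow'));P,A,B=[plane(c,q,z) for q in b[:3]]
    y=np.degrees(np.arctan2(*(B-A)[1::-1]));y=(y+90)%180-90
    print(k,P[:2].round(4),'yaw',round(y,1),'len',np.linalg.norm(A-B).round(4),'px',b[0].round(0),np.round(b[3]));return b[0]
E
python3 - <<'E'
from h import *;import pickle
c=pickle.load(open('pics/w1.pkl','rb'));T=pickle.load(open('pics/top0.pkl','rb'))
p=meas(c,'yellow',.03,(.597,-.332),75)
q=boxends(blob(mask(T['color'],'yellow'),(444,223),33))[0];print(tri(c,p,T,q))
E
```

```text
yellow [ 0.6028 -0.3298] yaw -23.9 len 0.0951 px [318. 205.] [ 53. 110.]
(array([ 0.59897794, -0.33072732,  0.01918418]), np.float64(0.005226485538172272))
```

drive_tool(series=[[[0.6,-0.1,-2.5],0.5],[[0.6,-0.1,-3.0],0],[[0,0,-3.0],0],[[0,0,-3.0],0],[[0,0,-2.5],0],[[0,0,-2.0],0],[[0,0,-1.5],0],[[0,0,-0.8],0],[[0,0,-0.5],0],[[0,0,0],0]])

```text
time: 2.65
ee_pos: [0.6013, -0.3309, 0.0128]
eef_rot: [0.978, -0.207, 0.0, 0.0]
ft_force: [0.4, 0.2, 0.8]
width: 0.0872
grip_force: 0.0
```

drive_tool(series=[[[0,0,0],0],[[0,0,0],0],[[0,0,0],0],[[0,0,0],0],[[0,0,0],0],[[0,0,0.5],0],[[0,0,2],0],[[0,0,4],0],[[0,0,4],0],[[0,0,1.5],0]], hand=1, newtons=20)

```text
time: 3.9
ee_pos: [0.6027, -0.3314, 0.1371]
eef_rot: [0.978, -0.207, 0.003, 0.001]
ft_force: [-0.1, -0.1, -1.0]
width: 0.0437
grip_force: 20.0
```

drive_tool(series=[[[-1.2,5.2,1.5],3.7],[[-1.3,5.5,1.5],3.7],[[-1.3,5.5,1.5],3.7],[[-1.3,5.5,1.0],3.7],[[-1.3,5.5,0.5],3.7],[[-1.3,5.5,0.5],3.8],[[-1.3,5.5,0],3.8],[[-1.3,5.5,0],3.8],[[-1.3,5.5,0],3.8],[[-1.3,5.3,0],3.8]])

```text
time: 5.15
ee_pos: [0.4714, 0.2158, 0.1979]
eef_rot: [0.993, 0.12, 0.0, 0.0]
ft_force: [1.0, -0.7, -0.7]
width: 0.0441
grip_force: 20.0
```

```bash
python3 - <<'E'
from h import *;import pickle
s,c=wcam();pickle.dump(c,open('pics/w2.pkl','wb'));cv2.imwrite('pics/w2.png',c['color'][:,:,::-1])
E
```

```text
t 5.15 tcp [0.4714 0.2158 0.1979] yaw 13.8 j [ 0.06  0.17 -0.64  1.76  0.11  1.25 -1.93] w 0.0441 F [ 1.  -0.7 -0.7]
```

View pics/w2.png

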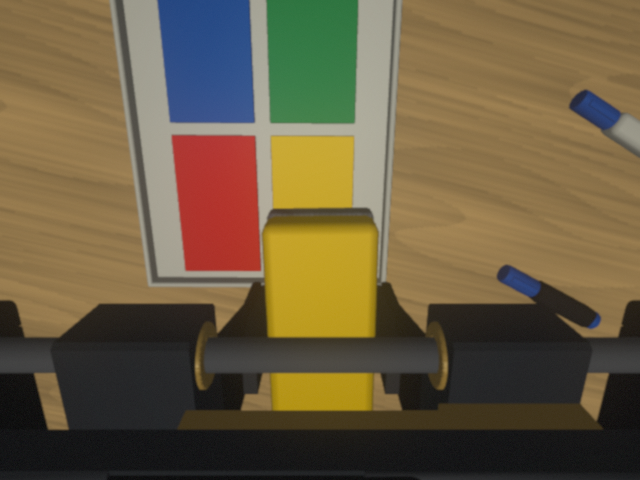

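The wrist view shows the eraser held straight, with its front edge at (320,222). The red mat spans (175,135)–(258,270) and the yellow mat's far edge is at (271–353,136).

```bash
python3 - <<'E'
from h import *;import pickle
c=pickle.load(open('pics/w2.pkl','rb'));T=pickle.load(open('pics/top0.pkl','rb'))
a=np.radians(13.7);u=np.array([np.cos(a),np.sin(a)]);v=np.array([-u[1],u[0]])
def corners(k,p,R):
    cc=blob(mask(c['color'],k,120,40),p,R)
    return cv2.approxPolyDP(cc,6,True)[:,0]
k=corners('red',(216,203),85);print(k)
W=np.array([plane(c,q,.007)[:2] for q in k]);M=W.mean(0);print('red mat ctr',M,'sides',np.linalg.norm(W-np.roll(W,1,0),axis=0 if 0 else 1))
q=cv2.minAreaRect(blob(mask(T['color'],'red',120,40),(163,283),40))[0];p=c['intrinsics']@(c['R']@np.append(M,.007)+c['t']);print('tri',tri(c,p[:2]/p[2],T,q))
ed=sorted(W.tolist())
d=W-M;near=W[(d@u)<0];far=W[(d@u)>0]
x=far.mean(0)-near.mean(0);print('yaw',np.degrees(np.arctan2(x[1],x[0])))
y=plane(c,(312,136),.007)[:2];print('yellow from far edge',y-62.5e-3*u,'from red',M-.085*v, 'green',M-.085*v+.135*u,'blue',M+.135*u)
s=np.array([.4714,.2158]);e=plane(c,(320,222),.198+.017)[:2];print('eraser ctr rel tcp',(e-s)@u-.0475,(e-s)@v)
E
```

```text
[[172 136]
 [186 270]
 [259 270]
 [254 137]]
red mat ctr [0.45592547 0.30741903] sides [0.06998757 0.12270929 0.06906121 0.12191296]
tri (array([ 0.45285613,  0.3093554 , -0.00518071]), np.float64(0.0012713550487544643))
yaw 13.357118728992821
yellow from far edge [0.47526913 0.22470281] from red [0.47605671 0.22483735] green [0.60721584 0.2568105 ] blue [0.5870846  0.33939218]
eraser ctr rel tcp -0.0008811601566652769 0.0006039723417914592
```

drive_tool(series=[[[0.2,0.5,-2.5],0],[[0.1,0.4,-3.0],0],[[0,0,-3.0],0],[[0,0,-3.0],0],[[0,0,-2.5],0],[[0,0,-1.7],0],[[0,0,-1.0],0],[[0,0,-0.6],0],[[0,0,-0.3],0],[[0,0,0],0]])

```text
time: 6.45
ee_pos: [0.4754, 0.2233, 0.0219]
eef_rot: [0.993, 0.119, 0.0, -0.0]
ft_force: [0.1, -0.1, -0.3]
width: 0.0438
grip_force: 20.0
```

drive_tool(series=[[[0,0,-0.2],0],[[0,0,0],0],[[0,0,0],0],[[0,0,1.5],0],[[0,0,4],0],[[0,0,6],0],[[0,0,5],0],[[0,-3,1.5],0],[[0,-5,0],0],[[1,-5,0],0]], hand=0.35)

```text
time: 7.7
ee_pos: [0.485, 0.0923, 0.2012]
eef_rot: [0.993, 0.12, 0.001, 0.0]
ft_force: [0.6, -0.5, -0.3]
width: 0.0567
grip_force: 0.0
```

drive_tool(series=[[[2.0,-4.5,0],2.7],[[2.0,-4.5,0],2.7],[[2.0,-4.5,0],2.7],[[2.0,-4.5,0],2.7],[[2.0,-4.5,0],2.7],[[1.5,-3.0,0],2.7],[[0.5,-1.2,0],0],[[0,0,0],0],[[0,0,0],0],[[0,0,0],0]])

```text
time: 8.95
ee_pos: [0.6051, -0.1723, 0.2]
eef_rot: [0.966, 0.258, 0.0, -0.0]
ft_force: [-0.2, -0.6, 0.1]
width: 0.0565
grip_force: 0.0
```

```bash
python3 - <<'E'
from h import *;import pickle
s,c=wcam();pickle.dump(c,open('pics/w3.pkl','wb'));cv2.imwrite('pics/w3.png',c['color'][:,:,::-1])
meas(c,'red',.01,(.611,-.170),75)
E
```

```text
t 8.95 tcp [ 0.6051 -0.1723  0.2   ] yaw 29.9 j [ 0.5   0.38 -0.38  1.48  0.14  1.31 -0.94] w 0.0565 F [-0.2 -0.6  0.1]
red [ 0.6132 -0.1666] yaw 29.9 len 0.1088 px [320. 204.] [ 21. 119.]
```

View pics/w3.png

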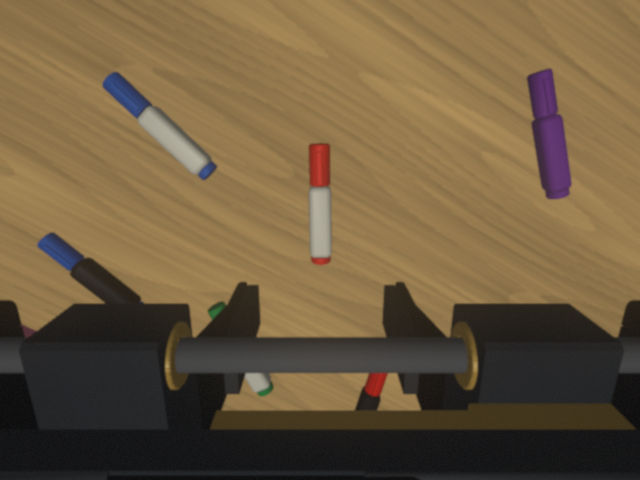

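The red pen is centred at (320,204): length 108.8 mm, aligned with the jaws, white barrel. I'll pick it here.

drive_tool(series=[[[0.4,0.3,-2.5],0],[[0.4,0.2,-3.0],0],[[0,0,-3.0],0],[[0,0,-3.0],0],[[0,0,-2.5],0],[[0,0,-2.0],0],[[0,0,-1.5],0],[[0,0,-0.9],0],[[0,0,-0.5],0],[[0,0,0],0]])

```text
time: 10.25
ee_pos: [0.6133, -0.1688, 0.0107]
eef_rot: [0.966, 0.258, 0.0, 0.0]
ft_force: [-0.2, -0.8, -0.0]
width: 0.0564
grip_force: 0.0
```

drive_tool(series=[[[0,0,0],0],[[0,0,0],0],[[0,0,0],0],[[0,0,0],0],[[0,0,0],0],[[0,0,0.5],0],[[0,0,2],0],[[0,0,4],0],[[0,0,6],0],[[0,0,6],0]], hand=1, newtons=15)

```text
time: 11.5
ee_pos: [0.6131, -0.1686, 0.199]
eef_rot: [0.966, 0.258, 0.001, 0.0]
ft_force: [0.7, -0.0, -0.1]
width: 0.0199
grip_force: 15.0
```

drive_tool(series=[[[-1.6,4.8,0],-1.7],[[-1.6,4.8,0],-1.7],[[-1.6,4.8,0],-1.7],[[-1.6,4.8,0],-1.7],[[-1.6,4.8,0],-1.7],[[-1.6,4.8,0],-1.6],[[-1.6,4.8,0],-1.6],[[-1.6,4.8,0],-1.6],[[-1.6,4.6,0],-1.6],[[-1.5,4.4,0],-1.5]])

```text
time: 12.75
ee_pos: [0.4536, 0.3069, 0.1973]
eef_rot: [0.993, 0.117, 0.001, -0.0]
ft_force: [0.9, -0.4, -0.3]
width: 0.0196
grip_force: 15.0
```

```bash
python3 - <<'E'
from h import *;import pickle
s,c=wcam();pickle.dump(c,open('pics/w4.pkl','wb'));cv2.imwrite('pics/w4.png',c['color'][:,:,::-1])
E
```

```text
t 12.75 tcp [0.4536 0.3069 0.1973] yaw 13.4 j [-0.1   0.25 -0.66  1.69  0.16  1.26 -2.14] w 0.0196 F [ 0.9 -0.4 -0.3]
```

View pics/w4.png

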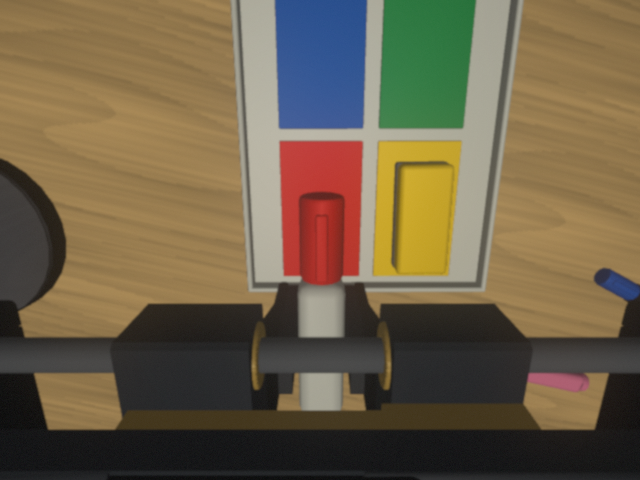

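The eraser lies straight on the yellow mat at (422,217), and the red pen is held over the red mat. The kettle's edge shows at (65,240), so I'll check clearance to it.

```bash
python3 - <<'E'
from h import *;import pickle
c=pickle.load(open('pics/w4.pkl','rb'));T=pickle.load(open('pics/top0.pkl','rb'))
for z in(0,.1,.15,.23): print(z,plane(c,(65,240),z)[:2],plane(T,(61,322),z)[:2])
k=[(280,142),(362,142)];P=[plane(c,q,.007)[:2] for q in k];a=np.radians(13.5);u=np.array([np.cos(a),np.sin(a)])
print('red ctr',np.mean(P,0)-.0625*u)
b=plane(c,(321,194),.197+.01-.0)[:2];print('pen tip rel tcp',(b-[.4536,.3069])@u-.054)
# eraser: top face
cc=[(397,166),(453,166),(447,273),(394,273)];print('eraser',np.mean([plane(c,q,.037)[:2] for q in cc],0))
k=[(379,142),(461,142)];P=[plane(c,q,.007)[:2] for q in k];print('yel ctr',np.mean(P,0)-.0625*u)
E
```

```text
0 [0.37214487 0.53505045] [0.36192801 0.53287905]
0.1 [0.41799834 0.47561292] [0.36321456 0.47543107]
0.15 [0.44092508 0.44589415] [0.36385783 0.44670709]
0.23 [0.47760785 0.39834413] [0.36488706 0.40074871]
red ctr [0.45483635 0.30709123]
pen tip rel tcp 0.0014645253530985725
eraser [0.47418601 0.22502006]
yel ctr [0.47454022 0.22456716]
```

```bash
python3 - <<'E'
import cv2,numpy as np
a=cv2.imread('pics/top0.png')[270:380,0:130];b=cv2.imread('pics/w4.png')[130:330,0:200]
f=lambda i:np.clip(cv2.resize(i,(400,400)).astype(float)*2.5,0,255).astype('uint8')
cv2.imwrite('pics/ket.png',np.hstack([f(a),f(b)]))
E
```

```text
(no output)
```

View pics/ket.png

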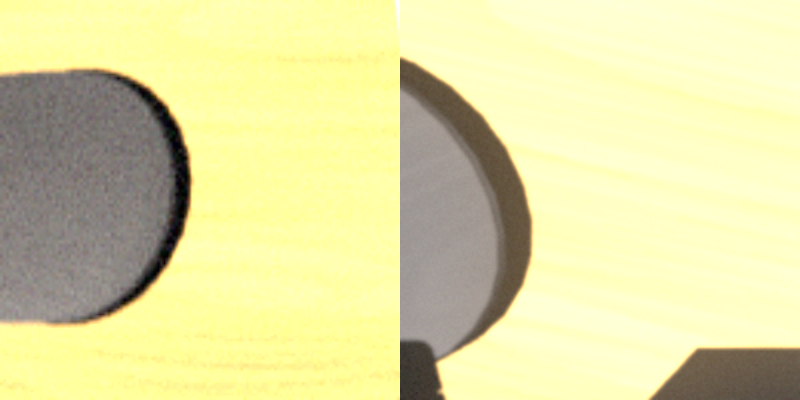

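The kettle is a cylinder seen from its base, which ends at y≈0.53, so there is clearance. I'll lower the red pen.

drive_tool(series=[[[0,0,-3.0],0.2],[[0,0,-3.5],0],[[0,0,-3.5],0],[[0,0,-3.0],0],[[0,0,-2.0],0],[[0,0,-1.3],0],[[0,0,-0.8],0],[[0,0,-0.5],0],[[0,0,-0.2],0],[[0,0,0],0]])

```text
time: 14.05
ee_pos: [0.4544, 0.3053, 0.0179]
eef_rot: [0.993, 0.119, 0.0, -0.0]
ft_force: [-0.1, 0.2, -0.7]
width: 0.0199
grip_force: 15.0
```

drive_tool(series=[[[0,0,-0.1],0],[[0,0,0],0],[[0,0,0],0],[[0,0,1.5],0],[[0,0,4],0],[[0,0,6],0],[[0,0,5],0],[[0,-3,1.3],0],[[1,-5,0],2],[[1,-5,0],3]], hand=0.45)

```text
time: 15.3
ee_pos: [0.4743, 0.1742, 0.196]
eef_rot: [0.987, 0.163, 0.001, 0.0]
ft_force: [1.1, -0.7, 0.4]
width: 0.048
grip_force: 0.0
```

drive_tool(series=[[[1.3,-2.0,0],6.3],[[1.3,-2.0,0],6.3],[[1.3,-2.0,0],6.3],[[1.3,-2.0,0.4],6.3],[[1.3,-2.0,0],6.3],[[1.3,-2.0,0],6.3],[[1.3,-2.0,0],6.3],[[1.3,-2.0,0],6.3],[[1.3,-2.0,0],6.0],[[0.9,-1.6,0],0]])

```text
time: 16.55
ee_pos: [0.6007, -0.0216, 0.1995]
eef_rot: [0.793, 0.609, 0.0, 0.0]
ft_force: [0.4, 1.1, 0.3]
width: 0.0477
grip_force: 0.0
```

```bash
python3 - <<'E'
from h import *;import pickle
s,c=wcam();pickle.dump(c,open('pics/w5.pkl','wb'));cv2.imwrite('pics/w5.png',c['color'][:,:,::-1])
meas(c,'blue',.01,(.602,-.019),75)
E
```

```text
t 16.55 tcp [ 0.6007 -0.0216  0.1995] yaw 75.0 j [ 0.4   0.35 -0.55  1.55  0.18  1.3  -0.43] w 0.0477 F [0.4 1.1 0.3]
blue [ 0.6036 -0.0179] yaw 75.0 len 0.1086 px [322. 209.] [ 21. 118.]
```

View pics/w5.png

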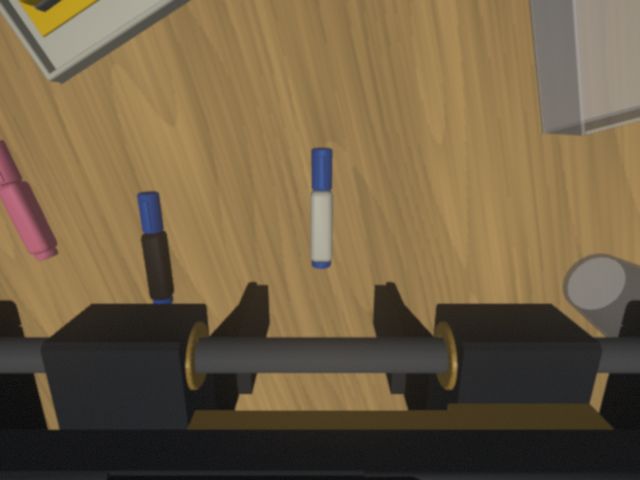

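The blue pen is centred at (322,209), length 108.6 mm and aligned. The black marker at (155,250) is well clear.

drive_tool(series=[[[0.2,0.3,-2.5],0],[[0.0,0,-3.0],0],[[0,0,-3.0],0],[[0,0,-3.0],0],[[0,0,-2.5],0],[[0,0,-2.0],0],[[0,0,-1.5],0],[[0,0,-0.9],0],[[0,0,-0.5],0],[[0,0,0],0]])

```text
time: 17.85
ee_pos: [0.6024, -0.0177, 0.0097]
eef_rot: [0.793, 0.609, 0.0, 0.0]
ft_force: [0.4, -0.4, 1.0]
width: 0.0474
grip_force: 0.0
```

drive_tool(series=[[[0,0,0],0],[[0,0,0],0],[[0,0,0],0],[[0,0,0],0],[[0,0,0],0],[[0,0,0.5],0],[[0,0,2],0],[[0,0,4],0],[[0,0,6],0],[[0,0,6],0]], hand=1)

```text
time: 19.1
ee_pos: [0.602, -0.0176, 0.1979]
eef_rot: [0.793, 0.609, 0.0, 0.0]
ft_force: [0.6, -0.8, -0.7]
width: 0.0196
grip_force: 15.0
```

drive_tool(series=[[[-0.2,3.6,0],-6.2],[[-0.2,3.6,0],-6.2],[[-0.2,3.6,0],-6.2],[[-0.2,3.6,0],-6.2],[[-0.2,3.6,0],-6.2],[[-0.2,3.6,0],-6.1],[[-0.2,3.6,0],-6.1],[[-0.2,3.6,0],-6.1],[[0,3.6,0],-6.1],[[0,3.3,0],-6.1]])

```text
time: 20.35
ee_pos: [0.5859, 0.3407, 0.1963]
eef_rot: [0.993, 0.117, 0.001, -0.0]
ft_force: [-0.6, -0.4, -0.2]
width: 0.0201
grip_force: 15.0
```

```bash
python3 - <<'E'
from h import *;import pickle
s,c=wcam();pickle.dump(c,open('pics/w6.pkl','wb'));cv2.imwrite('pics/w6.png',c['color'][:,:,::-1])
E
```

```text
t 20.35 tcp [0.5859 0.3407 0.1963] yaw 13.4 j [-0.26  0.51 -0.49  1.33  0.24  1.36 -2.08] w 0.0201 F [-0.6 -0.4 -0.2]
```

View pics/w6.png

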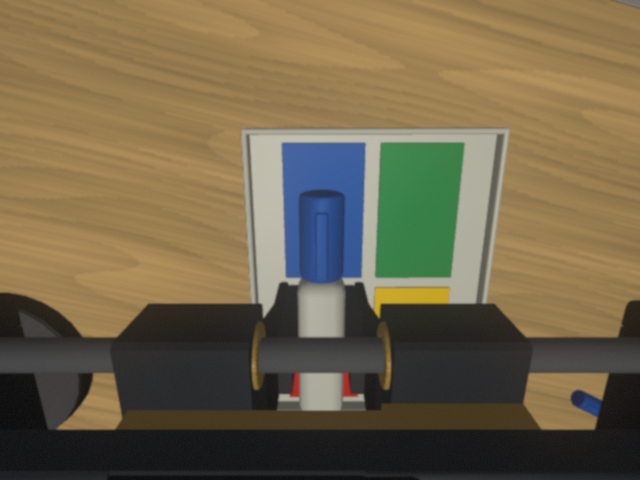

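The blue mat's far edge is at row 142, columns 283–364, centred under the held pen. I'll lower it.

drive_tool(series=[[[0,0,-3.0],0.2],[[0,0,-3.5],0],[[0,0,-3.5],0],[[0,0,-3.0],0],[[0,0,-2.0],0],[[0,0,-1.3],0],[[0,0,-0.8],0],[[0,0,-0.5],0],[[0,0,-0.2],0],[[0,0,0],0]])

```text
time: 21.65
ee_pos: [0.5865, 0.3394, 0.017]
eef_rot: [0.993, 0.12, 0.0, -0.0]
ft_force: [0.6, -0.4, -0.4]
width: 0.02
grip_force: 15.0
```

drive_tool(series=[[[0,0,-0.1],0],[[0,0,0],0],[[0,0,0],0],[[0,0,1.5],0],[[0,0,4],0],[[0,0,6],0],[[0,0,5],0],[[-0.5,-3,1.5],0],[[-2,-5,0],4],[[-2,-5,0],4]], hand=0.45)

```text
time: 22.9
ee_pos: [0.5408, 0.2081, 0.1969]
eef_rot: [0.982, 0.19, 0.001, 0.0]
ft_force: [0.5, -0.2, 0.1]
width: 0.0478
grip_force: 0.0
```

drive_tool(series=[[[-1,-3.8,0],3.3],[[-1,-3.8,0],3.3],[[-1,-3.8,0],3.3],[[-1,-3.8,0.3],3.3],[[-1,-3.8,0],3.3],[[-1,-3.8,0],3.3],[[-1,-3.8,0],3.3],[[-1,-3.8,0],3.3],[[-1,-3.8,0],3.3],[[-1,-3.8,0],3.3]])

```text
time: 24.15
ee_pos: [0.441, -0.1718, 0.1999]
eef_rot: [0.887, 0.461, 0.001, 0.001]
ft_force: [0.5, -0.2, 0.4]
width: 0.0477
grip_force: 0.0
```

```bash
python3 - <<'E'
from h import *;import pickle
s,c=wcam();pickle.dump(c,open('pics/w7.pkl','wb'));cv2.imwrite('pics/w7.png',c['color'][:,:,::-1])
meas(c,'green',.01,(.4425,-.172),75)
E
```

```text
t 24.15 tcp [ 0.441  -0.1718  0.1999] yaw 54.9 j [ 0.53  0.03 -0.26  1.88  0.01  1.23 -0.34] w 0.0477 F [ 0.5 -0.2  0.4]
green [ 0.4346 -0.1856] yaw 55.0 len 0.0666 px [322. 230.] [21. 70.]
```

View pics/w7.png

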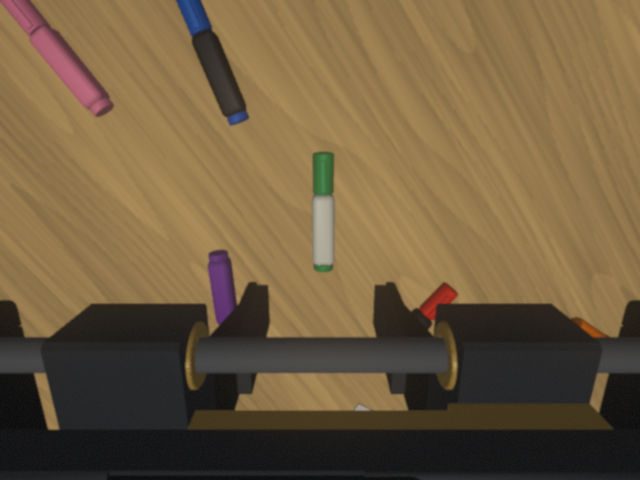

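The green pen spans rows 153–271, centred at (322,212). The mask missed part of the cap, so I take the centre from the picture: about +3 mm in x and +1 mm in y. Purple (222,290) and black-red (438,300) are both clear of the jaws.

drive_tool(series=[[[0.3,0.1,-2.5],0],[[0.0,0,-3.0],0],[[0,0,-3.0],0],[[0,0,-3.0],0],[[0,0,-2.5],0],[[0,0,-2.0],0],[[0,0,-1.5],0],[[0,0,-0.9],0],[[0,0,-0.5],0],[[0,0,0],0]])

```text
time: 25.45
ee_pos: [0.4444, -0.1698, 0.0097]
eef_rot: [0.888, 0.46, 0.0, 0.0]
ft_force: [0.1, 0.3, 0.5]
width: 0.0478
grip_force: 0.0
```

drive_tool(series=[[[0,0,0],0],[[0,0,0],0],[[0,0,0],0],[[0,0,0],0],[[0,0,0],0],[[0,0,0.5],0],[[0,0,2],0],[[0,0,4],0],[[0,0,6],0],[[0,0,6],0]], hand=1)

```text
time: 26.7
ee_pos: [0.4438, -0.1696, 0.1966]
eef_rot: [0.888, 0.46, 0.0, -0.0]
ft_force: [0.6, 0.2, 0.2]
width: 0.0198
grip_force: 15.0
```

drive_tool(series=[[[1.6,4.3,0],-4.1],[[1.6,4.3,0],-4.1],[[1.6,4.3,0.3],-4.1],[[1.6,4.3,0],-4.1],[[1.6,4.3,0],-4.1],[[1.6,4.3,0],-4.1],[[1.6,4.3,0],-4.1],[[1.7,4.3,0],-4.1],[[1.7,4.2,0],-4.2],[[1.7,4.0,0],-4.2]])

```text
time: 27.95
ee_pos: [0.6076, 0.2575, 0.1977]
eef_rot: [0.993, 0.117, -0.0, 0.0]
ft_force: [0.8, -0.4, -0.5]
width: 0.0197
grip_force: 15.0
```

```bash
python3 - <<'E'
from h import *;import pickle
s,c=wcam();pickle.dump(c,open('pics/w8.pkl','wb'));cv2.imwrite('pics/w8.png',c['color'][:,:,::-1])
E
```

```text
t 27.95 tcp [0.6076 0.2575 0.1977] yaw 13.4 j [-0.12  0.47 -0.48  1.38  0.22  1.34 -1.95] w 0.0197 F [ 0.8 -0.4 -0.5]
```

View pics/w8.png

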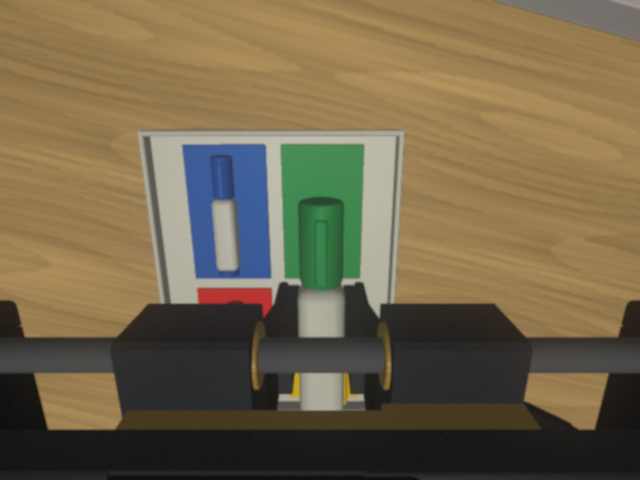

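The blue pen lies straight on the blue mat at (226,215). The green mat is centred under the held pen, which sits about 3 mm back in the grip, so I'll shift +2 mm in x.

drive_tool(series=[[[0.2,0,-3.0],0.2],[[0,0,-3.5],0],[[0,0,-3.5],0],[[0,0,-3.0],0],[[0,0,-2.0],0],[[0,0,-1.3],0],[[0,0,-0.8],0],[[0,0,-0.5],0],[[0,0,-0.3],0],[[0,0,0],0]])

```text
time: 29.25
ee_pos: [0.6093, 0.2563, 0.0188]
eef_rot: [0.993, 0.12, 0.0, 0.0]
ft_force: [-0.1, 0.3, -0.0]
width: 0.0195
grip_force: 15.0
```

drive_tool(series=[[[0,0,-0.1],0],[[0,0,0],0],[[0,0,0],0],[[0,0,1.5],0],[[0,0,4],0],[[0,0,6],0],[[0,0,5],0],[[-1,-5,3],0],[[-2,-5.5,1],0],[[-2,-5.5,0],0]], hand=0.45)

```text
time: 30.5
ee_pos: [0.5591, 0.095, 0.2249]
eef_rot: [0.993, 0.12, 0.002, 0.0]
ft_force: [-0.6, -1.2, -0.0]
width: 0.048
grip_force: 0.0
```

drive_tool(series=[[[-2,-5,0],0],[[-2,-5,0],0],[[-1,-5,0],0],[[-1,-5,0],0],[[0,-3,0],0],[[0,0,0],0],[[0,0,0],0],[[0,0,0],0],[[0,0,0],0],[[0,0,0],0]])

```text
time: 31.75
ee_pos: [0.4993, -0.1333, 0.2226]
eef_rot: [0.993, 0.12, 0.0, 0.0]
ft_force: [0.3, 0.1, 0.8]
width: 0.0479
grip_force: 0.0
```

```bash
python3 - <<'E'
from bench import vision
import cv2,numpy as np,pickle
from h import *
c=vision.camera('top');pickle.dump(c,open('pics/top1.pkl','wb'));i=c['color'][:,:,::-1]
cv2.imwrite('pics/end.png',np.hstack([cv2.resize(i[170:330,100:250],(400,427)),cv2.resize(i[190:350,230:480],(400,427))]))
T=pickle.load(open('pics/top0.pkl','rb'))
for p in((304,290),(440,289)):
    x,y=p;print(np.abs(c['color'][y-25:y+25,x-28:x+28].astype(int)-T['color'][y-25:y+25,x-28:x+28]).mean())
E
```

```text
9.714285714285714
10.34702380952381
```

View pics/end.png

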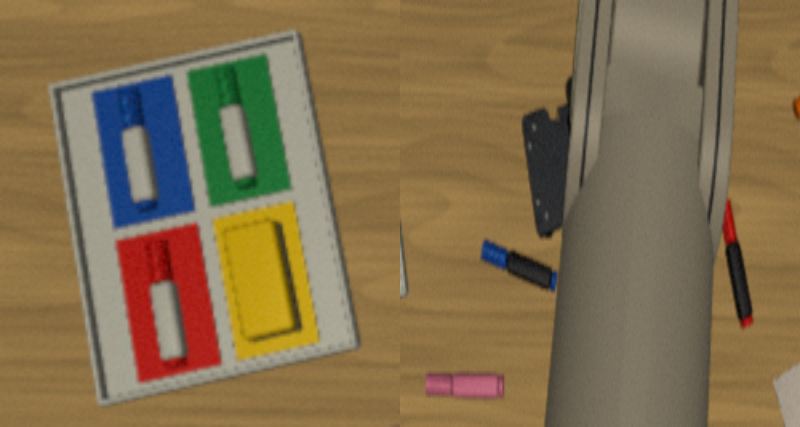

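All four items lie centred and straight on their mats: blue (140,150), green (237,127), red (167,303) and eraser (262,280). Both black markers are in place. I'll hand it in.

```bash
python3 -c "
from bench import r
print(r.close_job())"
```

```text
the job is handed in; nothing more can be done
None
```

The job is handed in at about 32 s: the last picture shows all three pens and the eraser lying straight in the middle of their own mats, and both permanent markers where they were; no verdict came back.

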